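Park the loupe's dust cap in the sprung cap dock

TASK

Lift the loose dust cap off the leaning loupe, carry it over without letting it touch the table, and bring it down level on the open apron of the cap dock. Then slide it in under the dock's lips until you feel it press against the sprung stop hidden in there, pushing only gently, and let go so that it stays lying flat against the stop. Leave everything else on the table where it is.

Things in the scene. Friction and masses are not known exactly. Their poses are not given: they have to be found in the camera images.
- loupe: Fixed aluminium magnifier loupe on a heavy steel foot (120 x 90 mm). Origin on the table under the stand, z up; it turns only about the vertical. Its round barrel (40 mm across at the top) leans 28 degrees from vertical towards the body's own -x: the barrel axis points along (-0.469, 0, 0.883) in this frame.
- loupe_rim (a point): Centre of the loupe's upper glass face at the top of the barrel, 127 mm above the table (axes as loupe). The cap covers it at the start.
- cap: Loose aluminium dust cap, about 110 g, over the top of the leaning barrel: a disc 52 mm across and 12 mm high, hollow from below (44 mm bore, 9 mm deep, 2 mm play), with a square grip block on top. Origin: centre of the underside; z points out of the top along the barrel axis (leaning 28 degrees at the start), y is level. Only gravity holds it; it comes off along its z after 9 mm.
- cap_grip (a point): A point on the axis of the cap's grip block, 30 mm above the cap's underside (axes as cap). The block is 20 x 20 mm, its sides along the cap's x and y, and stands from 12 to 40 mm above the underside.
- dock: Fixed cap dock, a 182 x 80 mm slab; its upper face, the floor, is 20 mm above the table. Origin on the table under the channel, 50 mm beyond its mouth; z up, +x deeper into the channel. x from -118 to -50 mm is the open apron with nothing above it; beside its last 28 mm two guides 12 mm high narrow to the channel's width. x from -50 to 58 mm is the lipped channel.
- dock_mouth (a point): Middle of the channel's mouth, on the floor (axes as dock). The channel's side walls are 57 mm apart inside. A lip on top of each wall reaches in over the cap's rim: undersides 15 mm, tops 18 mm above the floor, 36 mm gap between the lips. The disc passes below them, the grip block stands up through the gap. A cap gets in only by sliding level from the apron.
- stop: Sprung stop of the channel. Origin on the table below dock_mouth, axes as dock; only its end wall, x 108 to 114 mm, shows. Two pads hidden under the lips meet the cap's rim. Their setting is not told: first touch comes with the cap's centre 27 to 58 mm past the mouth. They then yield at 0.5 N per mm for 8 mm, then are rigid. They push a released cap back at most 7 mm and stay in touch.
- yoyo: teal aluminium yo-yo lying on its side face, 56 mm across, 39 mm tall; loose bystander. Origin: centre of its underside.
- pod_a: clear round polycarbonate storage pod with a clear lid, 51 mm across, 40 mm tall; loose bystander. Origin: centre of its underside.
- pod_b: the second, identical clear pod; loose bystander. Origin: centre of its underside.
- seat_tool: brass bearing seat tool standing upright, 28 mm across, 66 mm tall; loose bystander. Origin: centre of its underside.
- bearing_a: steel bearing lying flat, 22 mm across, 8 mm tall; loose bystander. Origin: centre of its underside.
- bearing_b: another such bearing; loose bystander. Origin: centre of its underside.

How it is judged (in metres and radians):
On the way, in this order (a step that is already met when the one before it is completed fails the run):
1. the cap is off the loupe and clear of it by some 40 mm (distance between cap and loupe_rim above 0.04 m and contact force between cap and loupe below 0.01 N), for 0.1 s.
2. the cap is level on the dock's apron (tilt under 0.14 rad, underside within 4 mm of the floor), in front of the channel (x of cap in the frame of dock_mouth between -0.06 and -0.005 m and y of cap in the frame of dock_mouth between -0.02 and 0.02 m and z of cap in the frame of dock_mouth between -0.004 and 0.004 m and angle between cap's own z axis and vertical below 0.14 rad), for 0.1 s.
At the end, for the whole second after the job is handed in: The cap lies flat on the channel floor under the lips (underside within 2.5 mm of the floor, tilt under 0.08 rad, centre 22 to 70 mm beyond the mouth and within 6 mm of its middle), still pressing on the sprung stop's pads (more than 0.03 N), at rest and released (x of cap in the frame of dock_mouth between 0.022 and 0.07 m and y of cap in the frame of dock_mouth between -0.006 and 0.006 m and z of cap in the frame of dock_mouth between -0.003 and 0.0025 m and angle between cap's own z axis and vertical below 0.08 rad and contact force between cap and stop above 0.03 N and contact force between cap and the fingers below 0.01 N and linear speed of cap below 0.01 m/s); the robot touches nothing.
It fails at once if the cap is put down on the table or falls (its underside below the dock floor) (height (world z) of cap below 0.016 m).
It fails at once if the cap comes down on the dock tilted (more than 0.3 rad) (contact force between cap and dock above 0.1 N and angle between cap's own z axis and vertical above 0.3 rad).
It fails at once if the cap is pushed against the stop with more than 15 N (contact force between cap and stop above 15 N).
It fails at once if a bystander is moved by more than 25 mm (distance of any of yoyo, pod_a, pod_b, seat_tool, bearing_a, bearing_b from where it was at the start of the episode above 0.025 m).
It also fails if it takes over 56 s, if anything falls off the work surface, if the arm or the gripper's body presses on something with over 40 N, if the wrist force passes 120 N, or if a joint passes its speed limit or range.

ROBOT

A 6-joint arm with a two-finger parallel gripper is mounted at the origin on the work surface. World frame = base frame: x ahead of the robot, y to its left, z up, the work surface at z = 0. Lengths are in mm, angles in rad, forces in N, time in s.
With the tool pointing down it reaches from about 275 to 825 mm from the base axis. Payload 4.9 kg.
Tool frame: the origin (TCP) lies midway between the tips of the shut fingers; the grasp point (between the pads) lies 19 mm behind it; z points along the fingers, y is the line along which they close (so a half turn about z gives the same grasp; the last joint's range is limited). The gripper opens to 85 mm and grips with 20 to 120 N. Pads are 22 mm wide; open, the fingers measure 114 mm over their backs; the gripper's body (76 mm by 85 mm) begins 54 mm behind the grasp point. The pads swing forward as they close: fully open they stand 13 mm farther back than shut.
Start: joints at [-1.418, 0.326, -0.193, 1.052, 0, 1.437], TCP at [155.598, -527.549, 204.281] pointing down, gripper open.
Joint ranges: [-2.65, 2.65], [-0.97, 1.79], [-1.3, 1.35], [-1.93, 2.1], [-1.47, 1.37], [-3.14, 3.14]. Speed limits (rad/s): [2.57, 2.57, 3.14, 3.14, 3.14, 3.14].

INTERFACE

Orientations are given as [roll, pitch, yaw] about the fixed x, y, z axes, in that order (R = Rz(yaw) Ry(pitch) Rx(roll)).
In Python, from cell import status, snapshot, ticket, look_for, outline_of gives the robot as it stands.
- The arm moves only by the tool jog_arm, never from a script. Its argument "targets" is text: rows parted by semicolons, each of 4 numbers parted by spaces: the shift along the world's x, y, z in mm, then the turn about the world's z in rad. A call has 1 to 10 rows; each row is the pose to reach, as a shift and turn from the pose commanded when the call began; what a row does not reach only later rows make up. A row lasts 1/10 s, in which the tool goes at most 50 mm and 8.59 degrees, less where a joint would pass 70% of its speed; a pose out of reach is approached as far as the arm can. A call with a gripper value outside its range is refused whole. "fingers" is the closure, from -1 (fully open) to 1 (shut), set as the call begins (left out, the last holds). The fingers move at their own pace and stop on an object; "grip_force" is the grip in N (left out, the last holds). Time passes only in rows, so rows that repeat a pose let the fingers close. It gives the time, the measured TCP pose, the force, the opening and the grip force at its end, in the units of the state.
- status.get_state(): the state, without advancing time (a new reading comes with each control period).
- snapshot(name): name is "scene" or "top" or "wrist"; returns a dict with "pixels" (480x640x3 uint8, red, green, blue), "fx", "fy", "cx", "cy" (pixels), "extrinsics" (4x4, takes a point from camera to world coordinates). Camera axes: x right, y down, z forward; pixel columns grow to the right and rows downward; lengths in mm; the calibration is good to about 2 mm. A picture is of the moment at which its call begins. There is no depth.
- ticket.close_job(): hands the job in; it is judged then, once.
Trained networks look in the newest picture that a camera, given by its name, has taken for a name from the list of things; names that differ only in an ending like _2 or _b are one class to them, and where a whole thing is asked for, a point or a joint stands for the part that bears it (a point fixed in the world has none). Each returns a list of dicts, best first, with "p" (0 to 1); they miss things now and then, are a little off and sometimes report something else, mostly with a low value. They report only what shows in the picture. A call takes as long as a camera call.
- look_for(target, camera): "location" ([column, row] in pixels, amid what is visible of it).
- outline_of(target, camera): "pixels" (480x640 bool, what is visible of it) and "location" ([column, row] in pixels, amid what is visible of it).
The state is a dict: "time_s": time; "joint_positions": joint angles; "qvel": joint speeds; "joint_torque": joint torques, N m; "tcp_pos": TCP position; "tcp_rot": TCP orientation; "wrist_force": force on the tool from outside, world axes, zero at the start; "moment": the same for the moment, N m; "finger_gap": finger opening in mm; "grip_force": force on a finger pad.
Only numpy, scipy, OpenCV 4.12 (cv2) and the standard library are available. Lean on these libraries where they do the work, as an engineer would, in place of code of your own. Each camera call takes 0.05 s, during which the arm holds its last target. There are 200 camera calls.

## Working session

There is one attempt and no reset: what is moved stays moved. The work goes in short steps, Python scripts to look and compute and a tool call to move; the robot and the scene stay as the last step left them, time stands still between calls to the robot, and variables do not carry over. Pictures are saved under pics/ and viewed, at most 10 in all, crops included, and the job is handed in when it is done.

Besides the shell and the picture viewer there is one more tool, called after "Emit:" as a command line: name --argument value ..., lists and objects as JSON in quotes. jog_arm: Moves the arm, as the interface text tells. Its arguments: {"type":"object","properties":{"targets":{"type":"string"},"fingers":{"type":"number"},"grip_force":{"type":"number"}},"required":["targets"]}

```bash
ls; mkdir -p pics; cat > h.py <<'E'
import numpy as np,cv2
from cell import status,snapshot,ticket,look_for,outline_of
def shot(n,f=None):
    s=snapshot(n)
    if f: cv2.imwrite('pics/'+f,s['pixels'][:,:,::-1])
    return s
def ray(s,uv):
    E=np.array(s['extrinsics']);d=E[:3,:3]@np.array([(uv[0]-s['cx'])/s['fx'],(uv[1]-s['cy'])/s['fy'],1]);return E[:3,3],d/np.linalg.norm(d)
def plane(s,uv,z):
    o,d=ray(s,uv);return o+d*(z-o[2])/d[2]
def tri(rs):
    A=sum(np.eye(3)-np.outer(d,d) for o,d in rs);b=sum((np.eye(3)-np.outer(d,d))@o for o,d in rs)
    p=np.linalg.solve(A,b);return p,[round(float(np.linalg.norm(np.cross(p-o,d))),1) for o,d in rs]
def proj(s,p):
    E=np.array(s['extrinsics']);c=E[:3,:3].T@(np.array(p)-E[:3,3]);return [s['fx']*c[0]/c[2]+s['cx'],s['fy']*c[1]/c[2]+s['cy']]
E
python3 - <<'E'
from h import *
np.set_printoptions(precision=1,suppress=True)
for c in('scene','top'):
    s=shot(c,c+'0.png')
    print(c,s['fx'],np.array(s['extrinsics']).tolist())
    for t in('loupe','cap','cap_grip','dock','dock_mouth','stop','loupe_rim','yoyo','pod_a','seat_tool','bearing_a'):
        print(t,[(np.round(r['location']).tolist(),round(r['p'],2)) for r in look_for(t,c)[:3]])
print(status.get_state())
E
```

```text
pics
scene 546.1121620373983 [[-0.14469207251959904, 0.577948352928166, -0.803143763903825, 1223.0162375336033], [0.9892921620382484, 0.10017506308889562, -0.10614129669842637, 54.45377493768507], [0.01911078961400343, -0.8099016348191648, -0.586254313107864, 581.9565412620534], [0.0, 0.0, 0.0, 1.0]]
loupe [([338.0, 292.0], 0.68), ([201.0, 294.0], 0.57), ([372.0, 408.0], 0.36)]
cap [([168.0, 241.0], 0.67)]
cap_grip [([168.0, 246.0], 0.56)]
dock [([450.0, 318.0], 0.88)]
dock_mouth [([451.0, 321.0], 0.67)]
stop [([450.0, 347.0], 0.58)]
loupe_rim [([204.0, 296.0], 0.95)]
yoyo [([340.0, 292.0], 0.68)]
pod_a [([344.0, 254.0], 0.95)]
seat_tool [([269.0, 400.0], 0.91), ([450.0, 319.0], 0.72), ([322.0, 364.0], 0.33)]
bearing_a [([453.0, 320.0], 0.16)]
top 520.6019383632023 [[-0.0182862852288739, -0.9740603637401832, 0.22554826437565498, 433.0699590021363], [-0.9998215911412005, 0.01888251539602129, 0.0004863128594103721, -10.000546754797515], [-0.0047326166553479715, -0.22549913171154587, -0.9742318738046568, 874.0334990874927], [0.0, 0.0, 0.0, 1.0]]
loupe [([424.0, 245.0], 0.91)]
cap [([462.0, 221.0], 0.85)]
cap_grip [([462.0, 220.0], 0.95)]
dock [([199.0, 269.0], 0.83), ([236.0, 381.0], 0.63)]
dock_mouth [([204.0, 268.0], 0.82)]
stop [([206.0, 216.0], 0.63)]
loupe_rim [([422.0, 246.0], 0.79)]
yoyo [([304.0, 278.0], 0.57), ([463.0, 221.0], 0.4)]
pod_a [([270.0, 156.0], 0.95), ([306.0, 337.0], 0.78)]
seat_tool [([340.0, 148.0], 0.7)]
bearing_a [([312.0, 204.0], 0.67), ([198.0, 270.0], 0.43)]
{'time_s': 1.2, 'joint_positions': array([-1.4,  0.3, -0.2,  1.1,  0. ,  1.4]), 'qvel': array([-0.,  0.,  0., -0.,  0.,  0.]), 'joint_torque': array([  0. , -44.3,  26.3,   0. ,  -0. ,   0. ]), 'tcp_pos': array([ 155.6, -527.6,  204.3]), 'tcp_rot': array([ 3.1, -0. ,  0.3]), 'wrist_force': array([ 0.2, -0.9, -0.2]), 'moment': array([-0.1,  0. ,  0.1]), 'grip_force': 0.0, 'finger_gap': 85.06011956455305}
```

View pics/scene0.png

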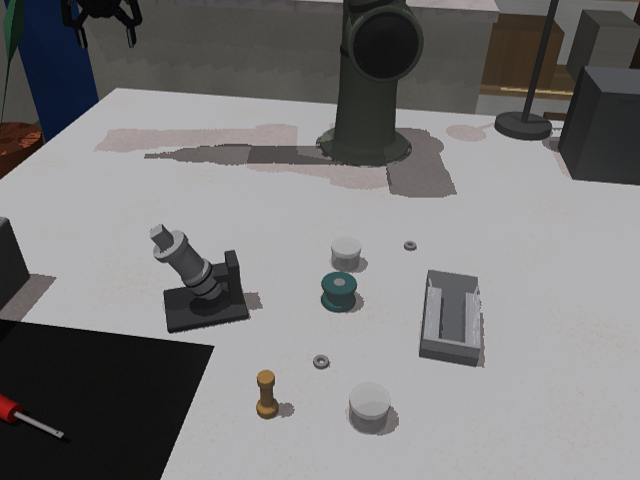

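View pics/top0.png

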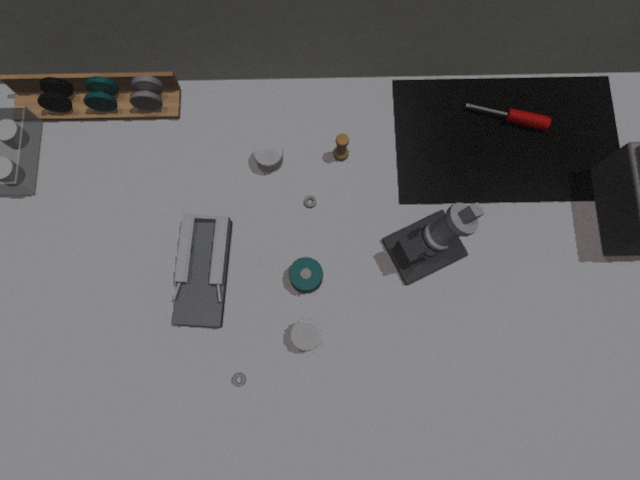

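```bash
cat > fit.py <<'E'
from h import *
from scipy.optimize import minimize
def box(x0,x1,y0,y1,z0,z1): return np.array([[x,y,z] for x in(x0,x1) for y in(y0,y1) for z in(z0,z1)],float)
def cyl(r,z0,z1): return np.array([[r*np.cos(a),r*np.sin(a),z] for a in np.linspace(0,6.28,33) for z in(z0,z1)])
def Rz(a): c,s=np.cos(a),np.sin(a);return np.array([[c,-s,0],[s,c,0],[0,0,1]])
def Ry(a): c,s=np.cos(a),np.sin(a);return np.array([[c,0,s],[0,1,0],[-s,0,c]])
def sil(s,parts,R,t):
    m=np.zeros((480*4,640*4),np.uint8)
    for P in parts:
        q=np.array([proj(s,R@p+t) for p in P])*4+1.5
        cv2.fillConvexPoly(m,cv2.convexHull(q.astype(np.float32)).astype(np.int32),255)
    return cv2.resize(m,(640,480),interpolation=cv2.INTER_AREA)/255.
def fit(views,parts,f,p0,step):
    def cost(p):
        R,t=f(p);return sum(np.abs(sil(s,parts,R,t)-m).sum()/m.sum() for s,m in views)
    b=None
    for k in range(3):
        x0=p0 if b is None else b.x
        r=minimize(cost,x0,method='Nelder-Mead',options=dict(initial_simplex=np.vstack([x0]+[np.array(x0)+np.eye(len(p0))[i]*step[i] for i in range(len(p0))]),maxiter=250,xatol=.05,fatol=1e-4))
        b=r if b is None or r.fun<b.fun else b
        step=-np.array(step)/2
    return b
CAP=[cyl(26,0,12),box(-10,10,-10,10,12,40)]
DOCK=[box(-118,64,-40,40,0,20),box(-50,64,-40,40,0,38)]
E
cat > m1.py <<'E'
from fit import *
np.set_printoptions(precision=2,suppress=True)
S={c:shot(c) for c in('scene','top')}
def views(t):
    v=[]
    for c in S:
        o=outline_of(t,c)
        if o: print(t,c,round(o[0]['p'],2),o[0]['location'],o[0]['pixels'].sum());v.append((S[c],o[0]['pixels'].astype(float)))
    return v
p,e=tri([ray(S['scene'],[162,239]),ray(S['top'],[468,214])]);print('grip tri',p,e)
vc=views('cap');vd=views('dock')
f=lambda p:(Rz(p[3]/100)@Ry(-np.radians(28)),np.array(p[:3]))
for y0 in(-70,-100,):
    r=fit(vc,CAP,f,[p[0],p[1],p[2]-28,y0],[8,8,8,20]);print('cap',r.x,r.fun)
    for v in vc: print(fit([v],CAP,f,r.x,[4,4,4,10]).fun)
d0=plane(S['top'],[203,262],20)
f=lambda p:(Rz(p[2]/100),np.array([p[0],p[1],0]))
r=fit(vd,DOCK,f,[d0[0],d0[1],0],[10,10,10]);print('dock',r.x,r.fun)
for v in vd: q=fit([v],DOCK,f,r.x,[5,5,5]);print(q.x,q.fun)
im=S['top']['pixels'][:,:,::-1].copy()
ov=[]
for c in S:
    im=S[c]['pixels'][:,:,::-1].copy()
    for (k,parts,R,t) in [('d',DOCK,*f(r.x))]:
        m=(sil(S[c],parts,R,t)>.5).astype(np.uint8)
        cv2.drawContours(im,cv2.findContours(m,0,1)[0],-1,(0,0,255),1)
    u=proj(S[c],[r.x[0],r.x[1],20]);u=[int(a) for a in u]
    ov.append(cv2.resize(im[u[1]-75:u[1]+75,u[0]-50:u[0]+50],None,fx=4,fy=4))
cv2.imwrite('pics/ovd.png',np.hstack(ov))
E
python3 m1.py
```

```text
grip tri [ 641.98 -238.36  137.74] [1.6, 1.6]
cap scene 0.85 [164.8, 241.3] 984
cap top 0.74 [464.6, 219.5] 918
dock scene 0.96 [454.4, 319.2] 5060
cap [ 643.29 -236.98  115.48  -83.35] 0.6488517289056013
0.26684600669536107
0.16019052501174763
cap [ 637.36 -235.74  122.2  -222.29] 0.4816700424789715
0.255722939582337
0.17348882908283136
dock [613.47 174.01  -8.5 ] 0.030974967061923587
[613.47 174.01  -8.5 ] 0.030974967061923587
```

```bash
cat > m2.py <<'E'
from fit import *
np.set_printoptions(precision=2,suppress=True)
S={c:shot(c) for c in('scene','top')}
V={c:outline_of('cap',c)[0]['pixels'].astype(float) for c in S}
vc=[(S[c],V[c]) for c in S]
f=lambda p:(Rz(p[3]/100)@Ry(-np.radians(28)),np.array(p[:3]))
for y0 in(195,218,235):
    r=fit(vc,CAP,f,[637,-232,118,y0],[8,8,8,15]);print('cap',r.x,r.fun)
for v in vc: q=fit([v],CAP,f,r.x,[3,3,3,10]);print(q.x,q.fun)
o=look_for('cap_grip','wrist');
R,t=f(r.x);print('grip',R@[0,0,30]+t,'axis',R[:,2])
ov=[]
D=(Rz(-.085),np.array([613.5,174,0]))
for c in S:
    im=S[c]['pixels'][:,:,::-1].copy()
    for P,A,b in((CAP,R,t),(DOCK,*D)):
        m=(sil(S[c],P,A,b)>.5).astype(np.uint8)
        cv2.drawContours(im,cv2.findContours(m,0,1)[0],-1,(0,0,255),1)
    cv2.drawContours(im,cv2.findContours(V[c].astype(np.uint8),0,1)[0],-1,(0,255,0),1)
    for P in((t+R@[0,0,15]),[613.5,174,20]):
        u=[int(a) for a in proj(S[c],P)]
        ov.append(cv2.resize(im[u[1]-75:u[1]+75,u[0]-50:u[0]+50],(200,300)) if P[1]>0 else cv2.resize(im[u[1]-37:u[1]+38,u[0]-25:u[0]+25],(200,300)))
cv2.imwrite('pics/ov.png',np.hstack(ov))
E
python3 m2.py
```

```text
cap [ 636.27 -228.75  117.39  201.76] 0.11985816298312743
cap [ 636.13 -228.67  117.44  200.9 ] 0.12088961775771051
cap [ 636.48 -228.56  117.61  195.54] 0.11979978929129809
[ 636.9  -228.87  118.06  194.38] 0.05705087178293671
[ 636.1  -228.41  116.97  202.56] 0.04032526187185804Traceback (most recent call last):
  File "m2.py", line 10, in <module>
    o=look_for('cap_grip','wrist');
ValueError: no camera of that name has taken a picture
```

Emit:
jog_arm --targets "50 28 10 0.15;100 56 20 0.3;150 85 30 0.45;200 112 40 0.6;240 140 50 0.75;290 170 56 0.9;335 198 56 1.05;380 225 56 1.2;425 250 56 1.35;465 265 56 1.5" --fingers -1

```text
time_s: 2.7
tcp_pos: [586.1, -278.3, 260.5]
tcp_rot: [3.141, 0.0, 1.793]
wrist_force: [-0.6, -0.5, 1.0]
finger_gap: 85.5
grip_force: 0.0
```

Emit:
jog_arm --targets "10 10 0 0.1;21 21 0 0.2;21 21 0 0.2;21 21 0 0.2"

```text
time_s: 3.1
tcp_pos: [605.2, -258.9, 259.8]
tcp_rot: [-3.141, -0.0, 1.985]
wrist_force: [-0.0, -1.2, 0.1]
finger_gap: 85.5
grip_force: 0.0
```

```bash
cat > m3.py <<'E'
from fit import *
np.set_printoptions(precision=2,suppress=True)
s=shot('wrist','w1.png')
st=status.get_state();print(st['time_s'],st['tcp_pos'],st['tcp_rot'],st['wrist_force'],st['joint_positions'])
f=lambda p:(Rz(p[3]/100)@Ry(-np.radians(28)),np.array(p[:3]))
o=outline_of('cap','wrist');print([(r['p'],r['location'],r['pixels'].sum()) for r in o])
print(np.array(s['extrinsics'])[:3,3], proj(s,[642,-241,144]))
S={c:shot(c) for c in('scene','top')}
vs=[(s,o[0]['pixels'].astype(float))]
im=s['pixels'][:,:,::-1].copy()
r=fit(vs,CAP,f,[636.3,-228.7,118,200],[4,4,4,10]);print('wrist only',r.x,r.fun)
r2=fit(vs,CAP,lambda p:f([p[0],p[1],118.5,p[2]]),[636.3,-228.7,200],[4,4,10]);print('wrist z118.5',r2.x,r2.fun)
R,t=f(r.x)
cv2.drawContours(im,cv2.findContours((sil(s,CAP,R,t)>.5).astype(np.uint8),0,1)[0],-1,(0,0,255),1)
cv2.drawContours(im,cv2.findContours(o[0]['pixels'].astype(np.uint8),0,1)[0],-1,(0,255,0),1)
cv2.imwrite('pics/w1o.png',im)
E
python3 m3.py
```

```text
3.15 [ 604.95 -259.36  259.96] [-3.14  0.    1.98] [ 0.63  0.58 -0.01] [-0.52  0.51  0.23  1.29 -0.    0.64]
[(0.56, [374.4, 196.2], np.int64(3615))]
[ 573.08 -183.97  429.53] [np.float64(376.04531662440286), np.float64(217.71479456869392)]
wrist only [ 637.76 -227.88  111.57  201.02] 0.024029506685108348
wrist z118.5 [ 636.11 -226.68  200.69] 0.05241992786049413
```

View pics/w1o.png

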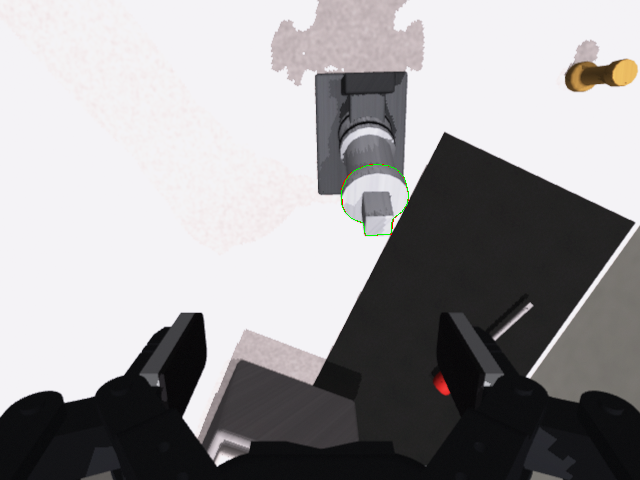

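Emit:
jog_arm --targets "19 9 -20 0.02;38 18 -50 0.02;38 18 -80 0.02;38 18 -80 0.02"

```text
time_s: 3.7
tcp_pos: [640.5, -239.8, 175.2]
tcp_rot: [-3.136, -0.007, 2.006]
wrist_force: [-1.0, 0.1, -0.9]
finger_gap: 85.6
grip_force: 0.0
```

Emit:
jog_arm --targets "0 0 0 0;0 0 -15 0;0 0 -30 0;0 0 -30 0;0 0 -30 0"

```text
time_s: 4.2
tcp_pos: [644.0, -241.7, 152.1]
tcp_rot: [3.14, 0.002, 2.006]
wrist_force: [0.4, -1.0, 0.8]
finger_gap: 85.2
grip_force: 0.0
```

```bash
python3 - <<'E'
from fit import *
np.set_printoptions(precision=2,suppress=True)
s=shot('wrist','w2.png')
st=status.get_state();print(st['time_s'],st['tcp_pos'],st['tcp_rot'])
print(proj(s,st['tcp_pos']),[(o['location'],o['p']) for o in look_for('cap_grip','wrist')])
E
```

```text
4.25 [ 644.27 -241.69  152.28] [3.14 0.   2.01]
[np.float64(320.3287365965391), np.float64(288.8688790654287)] [([318.5, 243.8], 0.88)]
```

View pics/w2.png

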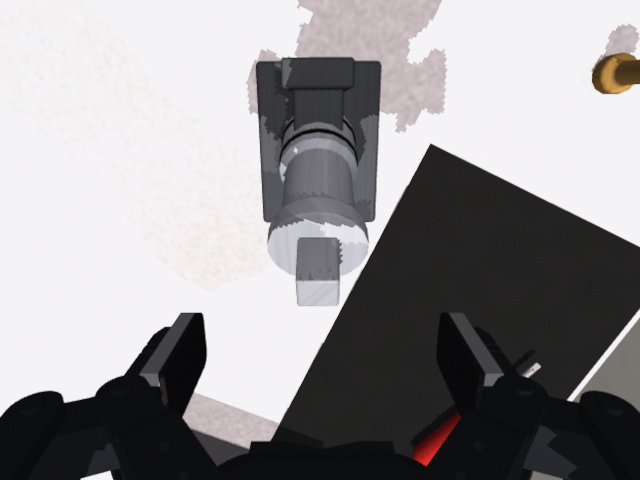

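Emit:
jog_arm --targets "-1 0 -10 0;-1 0 -20 0;-1 0 -20 0"

```text
time_s: 4.6
tcp_pos: [641.1, -240.2, 127.8]
tcp_rot: [-3.139, -0.003, 2.007]
wrist_force: [0.0, 0.4, -0.4]
finger_gap: 85.5
grip_force: 0.0
```

Emit:
jog_arm --targets "0 0 0 0;0 0 0 0;0 0 0 0;0 0 0 0;0 0 0 0;0 0 0 0;0 0 0 0" --fingers 1 --grip_force 20

```text
time_s: 5.3
tcp_pos: [642.4, -241.1, 130.3]
tcp_rot: [-3.141, 0.0, 2.007]
wrist_force: [-0.5, 0.1, 1.2]
finger_gap: 13.1
grip_force: 19.5
```

```bash
python3 - <<'E'
from fit import *
np.set_printoptions(precision=2,suppress=True)
s=shot('wrist')
st=status.get_state();print(st['time_s'],st['finger_gap'],st['grip_force'],st['wrist_force'])
s2=shot('scene')
u=[int(a) for a in proj(s2,[642,-241,130])]
a=cv2.resize(s2['pixels'][u[1]-60:u[1]+60,u[0]-40:u[0]+40,::-1],(320,480),interpolation=2)
cv2.imwrite('pics/w3.png',np.hstack([s['pixels'][:,100:540,::-1],a]))
E
```

```text
5.35 13.339800203189293 19.675437211990356 [-0.26 -1.5   2.  ]
```

View pics/w3.png

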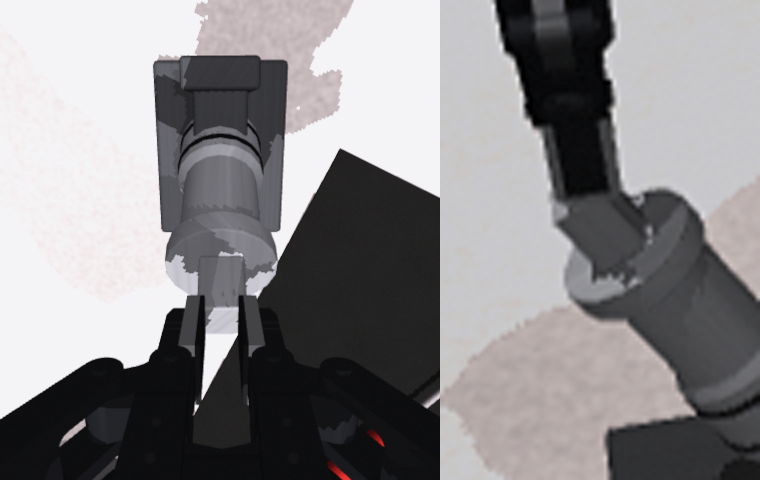

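Emit:
jog_arm --targets "0.5 -1 2 0;1 -2 4 0;1.5 -3 6 0;2 -4 8 0;2 -4 8 0"

```text
time_s: 5.9
tcp_pos: [644.7, -244.8, 137.9]
tcp_rot: [3.141, -0.0, 2.007]
wrist_force: [0.2, 0.8, -0.8]
finger_gap: 0.4
grip_force: 0.0
```

```bash
cat > m4.py <<'E'
from fit import *
np.set_printoptions(precision=2,suppress=True)
s=shot('wrist');S=shot('scene');T=shot('top')
st=status.get_state();print(st['time_s'],st['tcp_pos'],st['finger_gap'],st['grip_force'],st['wrist_force'],st['moment'])
for c in('wrist','scene','top'):
    o=outline_of('cap',c);print(c,[(round(r['p'],2),r['location'],r['pixels'].sum()) for r in o[:2]])
import sys
u=[int(a) for a in proj(S,st['tcp_pos'])]
a=cv2.resize(S['pixels'][u[1]-45:u[1]+45,u[0]-30:u[0]+30,::-1],(320,480),interpolation=2)
cv2.imwrite('pics/'+sys.argv[1],np.hstack([s['pixels'][:,100:540,::-1],a]))
E
python3 m4.py w4.png
```

```text
6.05 [ 644.4  -244.64  137.67] -0.03723051774840203 0.0 [ 0.02 -0.21 -0.3 ] [-0.02 -0.01 -0.02]
wrist [(0.78, [320.1, 247.3], np.int64(7632))]
scene [(0.87, [164.5, 241.7], np.int64(1025))]
top [(0.76, [462.2, 219.7], np.int64(736))]
```

View pics/w4.png

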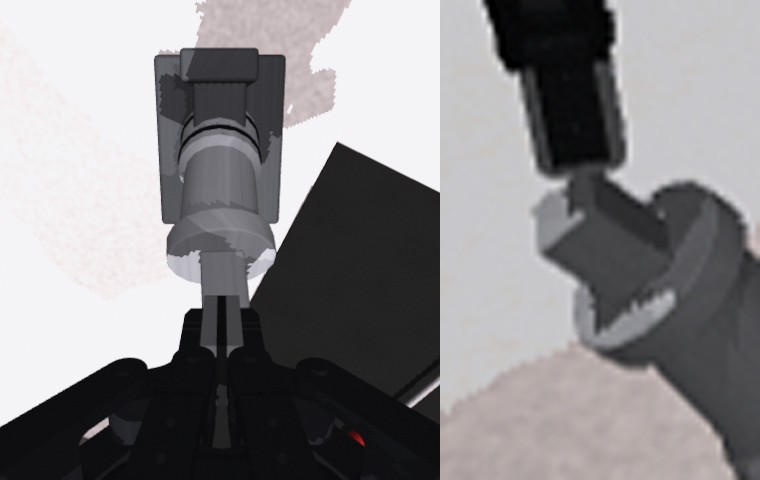

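```bash
cat > m5.py <<'E'
from fit import *
np.set_printoptions(precision=2,suppress=True)
S={c:shot(c) for c in('wrist','scene','top')}
st=status.get_state();print(st['time_s'],st['tcp_pos'],np.array(S['wrist']['extrinsics']))
V={c:outline_of('cap',c)[0]['pixels'].astype(float) for c in S}
f=lambda p:(Rz(p[3]/100)@Ry(-np.radians(28)),np.array(p[:3]))
p0=[636.5,-228.5,117.5,201]
for cs in(['scene'],['scene','top'],['wrist']):
    if cs==['wrist']:
        # ignore the part hidden by fingers (rows>290)
        m=V['wrist'].copy();keep=np.zeros((480,640));keep[:290]=1
        def cost(p): R,t=f(p);return np.abs(sil(S['wrist'],CAP,R,t)*keep-m*keep).sum()/m.sum()
        r=minimize(cost,p0,method='Nelder-Mead',options=dict(initial_simplex=np.vstack([p0]+[np.array(p0)+np.diag([4,4,5,8.])[i] for i in range(4)]),maxiter=400))
    else: r=fit([(S[c],V[c]) for c in cs],CAP,f,p0,[4,4,5,8])
    R,t=f(r.x);print(cs,r.x,r.fun,'blocktop',R@[0,0,40]+t)
# fingertip as seen in scene
u=np.array([int(a) for a in proj(S['scene'],st['tcp_pos'])])+[-3.7,-12.7]
E=np.array(S['scene']['extrinsics']);o,d=ray(S['scene'],u)
for z in(130,137.7,145,150,155,160): print('tip ray',o+d*(z-o[2])/d[2])
E
python3 m5.py
```

```text
6.35 [ 644.48 -244.78  137.91] [[   0.91    0.4     0.13  610.58]
 [   0.42   -0.86   -0.28 -170.54]
 [  -0.      0.31   -0.95  307.54]
 [   0.      0.      0.      1.  ]]
['scene'] [ 635.41 -233.59  119.49  228.94] 0.1289902525309548 blocktop [ 647.77 -247.73  154.81]
['scene', 'top'] [ 638.09 -232.52  120.8   220.85] 0.5019154893451998 blocktop [ 649.27 -247.61  156.12]
['wrist'] [ 639.52 -232.4   111.61  214.33] 0.07158074976513017 blocktop [ 649.69 -248.18  146.93]
tip ray [ 603.   -268.17  130.  ]
tip ray [ 613.56 -262.67  137.7 ]
tip ray [ 623.58 -257.46  145.  ]
tip ray [ 630.44 -253.89  150.  ]
tip ray [ 637.29 -250.32  155.  ]
tip ray [ 644.15 -246.75  160.  ]
```

```bash
python3 - <<'E'
from fit import *
np.set_printoptions(precision=1,suppress=True)
s=shot('wrist');S=shot('scene');st=status.get_state();t=st['tcp_pos']
from scipy.spatial.transform import Rotation as Ro
R=Ro.from_euler('xyz',st['tcp_rot']).as_matrix()
for x in(-11,0,11):
  for y in(-10,10):
    for z in(0,-10,-20,-40): print(x,y,z,np.array(proj(s,t+R@[x,y,z])),np.array(proj(S,t+R@[x,y,z]))-proj(S,t))
E
```

```text
-11 -10 0 [298.6 309.7] [-8.6 -2.8]
-11 -10 -10 [297.4 320.6] [-9.7 -8.7]
-11 -10 -20 [296.1 332.6] [-10.9 -14.7]
-11 -10 -40 [293.  361.3] [-13.3 -27. ]
-11 10 0 [341.  309.7] [-7.8  5.3]
-11 10 -10 [342.1 320.6] [-9.  -0.6]
-11 10 -20 [343.2 332.6] [-10.2  -6.7]
-11 10 -40 [346.  361.3] [-12.7 -19.1]
0 -10 0 [298.2 288.5] [-0.4 -4. ]
0 -10 -10 [296.9 298.4] [-1.5 -9.9]
0 -10 -20 [295.6 309.5] [ -2.6 -15.9]
0 -10 -40 [292.3 335.9] [ -4.9 -28.1]
0 10 0 [341.4 288.5] [0.4 4.1]
0 10 -10 [342.5 298.4] [-0.7 -1.9]
0 10 -20 [343.7 309.5] [-1.8 -7.9]
0 10 -40 [346.5 335.9] [ -4.1 -20.3]
11 -10 0 [297.7 266.5] [ 7.6 -5.2]
11 -10 -10 [296.5 275.4] [  6.6 -11.1]
11 -10 -20 [295.  285.4] [  5.5 -17. ]
11 -10 -40 [291.6 309.2] [  3.4 -29.2]
11 10 0 [341.8 266.5] [8.7 2.9]
11 10 -10 [342.9 275.4] [ 7.6 -3.1]
11 10 -20 [344.1 285.4] [ 6.6 -9.1]
11 10 -40 [347.1 309.2] [  4.4 -21.5]
```

Emit:
jog_arm --targets "0 0 0 0;-1.5 3 0 0;-1.5 3 0 0;-1.5 3 0 0;-1.5 3 -8 0;-1.5 3 -16 0;-1.5 3 -22 0;-1.5 3 -28 0;-1.5 3 -28 0;-1.5 3 -28 0" --fingers -1

```text
time_s: 7.6
tcp_pos: [642.9, -241.8, 109.8]
tcp_rot: [-3.141, -0.0, 2.007]
wrist_force: [-0.2, -0.5, 0.3]
finger_gap: 85.6
grip_force: 0.0
```

Emit:
jog_arm --targets "0 0 0 0;0 0 0 0;0 0 0 0;0 0 0 0;0 0 0 0;0 0 0 0;0 0 0 0;0 0 0 0" --fingers 1 --grip_force 20

```text
time_s: 8.4
tcp_pos: [643.0, -241.9, 110.2]
tcp_rot: [3.142, 0.0, 2.007]
wrist_force: [-0.5, 0.1, 0.7]
finger_gap: 19.4
grip_force: 25.9
```

```bash
python3 m4.py w5.png
```

```text
8.55 [ 643.04 -241.89  110.16] 19.134557934597943 25.890238881111145 [-0.57 -0.37  1.45] [-0.03  0.09 -0.05]
wrist [(0.83, [319.8, 283.6], np.int64(10817))]
scene [(0.97, [168.7, 247.9], np.int64(650)), (0.74, [370.3, 406.0], np.int64(1779))]
top [(0.91, [463.7, 216.6], np.int64(703))]
```

View pics/w5.png

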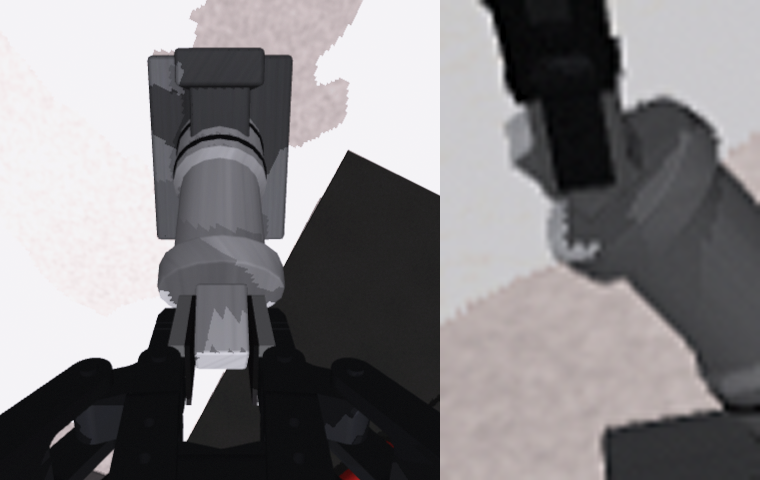

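Emit:
jog_arm --targets "0.6 -1.3 2.6 0;1.2 -2.5 5.3 0;1.8 -3.8 8 0;2.4 -5 10.6 0;3 -6.4 13.2 0;4 -8.5 18 0;4 -8.5 28 0;4 -8.5 40 0;4 -8.5 55 0;4 -8.5 55 0"

```text
time_s: 9.7
tcp_pos: [648.7, -251.1, 168.6]
tcp_rot: [3.138, 0.004, 2.007]
wrist_force: [-0.5, -0.1, -0.9]
finger_gap: 19.5
grip_force: 25.6
```

```bash
cat > m6.py <<'E'
from fit import *
import sys
np.set_printoptions(precision=2,suppress=True)
S={c:shot(c) for c in('wrist','scene','top')}
st=status.get_state();tcp=st['tcp_pos'];yaw=st['tcp_rot'][2]
print(st['time_s'],tcp,yaw,st['finger_gap'],st['grip_force'],st['wrist_force'],st['moment'])
V={}
for c in S:
    o=outline_of('cap',c);print(c,[(round(r['p'],2),r['location'],r['pixels'].sum()) for r in o[:2]]); 
    if o: V[c]=o[0]['pixels'].astype(float)
# cap pose with free tilt (deg), yaw tied to the tool; wrist mask compared above the finger rows
f=lambda p:(Rz(yaw)@Ry(-np.radians(p[3])),np.array(p[:3]))
p0=tcp+[-6,13,8]
best=None
cs=[c for c in sys.argv[2].split(',') if c in V]
for t0 in(28,5):
    r=fit([(S[c],V[c]) for c in cs],CAP,f,[*p0,t0],[5,5,5,8]);print(r.x,r.fun)
    if best is None or r.fun<best.fun: best=r
R,t=f(best.x);ov=[]
for c in('wrist','scene'):
    im=S[c]['pixels'][:,:,::-1].copy()
    if c in V: cv2.drawContours(im,cv2.findContours(V[c].astype(np.uint8),0,1)[0],-1,(0,255,0),1)
    u=[int(a) for a in proj(S[c],t)];h=(120,90) if c=='wrist' else (45,30)
    y=max(0,min(480-2*h[0],u[1]-h[0]));x=max(0,min(640-2*h[1],u[0]-h[1]))
    ov.append(cv2.resize(im[y:y+2*h[0],x:x+2*h[1]],(360,480) if c=='wrist' else (320,480),interpolation=2))
cv2.imwrite('pics/'+sys.argv[1],np.hstack(ov))
E
python3 m6.py w6.png scene,top,wrist
```

```text
9.85 [ 646.97 -250.25  165.03] 2.0068418520125126 19.37197045711444 25.645009875297546 [-0.37 -0.21 -2.26] [-0.01 -0.02  0.01]
wrist [(0.68, [319.1, 284.4], np.int64(10909))]
scene [(0.82, [155.7, 214.5], np.int64(705)), (0.37, [196.5, 289.8], np.int64(5539))]
top [(0.79, [483.0, 201.7], np.int64(898))]
[ 642.51 -237.5   177.41   40.02] 1.013210835062952
[ 642.42 -237.3   177.61   40.22] 1.0147769309111454
```

View pics/w6.png

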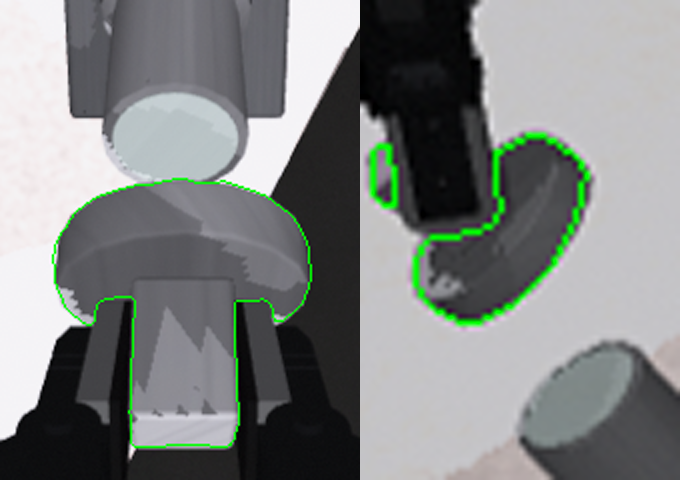

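Emit:
jog_arm --targets "10 -22 0 0;21 -45 0 0;21 -45 -15 0;21 -45 -35 0;21 -45 -55 0;21 -45 -75 0;21 -45 -97 0;16 -34 -97 0;11 -23 -97 0;11 -23 -97 0"

```text
time_s: 11.0
tcp_pos: [656.9, -271.7, 67.0]
tcp_rot: [-3.14, -0.002, 2.008]
wrist_force: [0.2, 0.1, -0.7]
finger_gap: 19.2
grip_force: 25.6
```

```bash
cat > m7.py <<'E'
from h import *
import sys
np.set_printoptions(precision=2,suppress=True)
s=shot('wrist');S=shot('scene');st=status.get_state()
print(st['time_s'],st['tcp_pos'],st['tcp_rot'],st['finger_gap'],st['grip_force'],st['wrist_force'],st['moment'])
u=[int(a) for a in proj(S,st['tcp_pos']+[0,0,15])]
y=max(0,u[1]-60);x=max(0,u[0]-40)
a=cv2.resize(S['pixels'][y:y+120,x:x+80,::-1],(320,480),interpolation=2)
cv2.imwrite('pics/'+sys.argv[1],np.hstack([s['pixels'][:,100:540,::-1],a]))
E
python3 m7.py w7.png
```

```text
11.1 [ 658.07 -273.42   67.88] [-3.14  0.    2.01] 18.990614458549224 25.63482105731964 [ 0.12 -1.21 -0.71] [ 0.01 -0.05 -0.03]
```

View pics/w7.png

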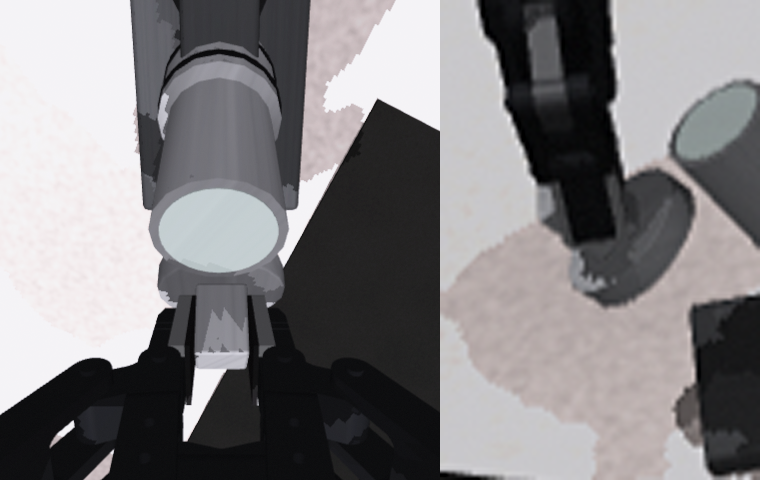

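Emit:
jog_arm --targets "-0.9 1.8 0 0;-1.7 3.6 0 0;-2.5 5.4 0 0;-2.5 5.4 0 0;-2.5 5.4 0 0"

```text
time_s: 11.6
tcp_pos: [655.5, -268.0, 68.1]
tcp_rot: [3.142, 0.0, 2.007]
wrist_force: [0.0, -0.5, -0.3]
finger_gap: 19.6
grip_force: 25.6
```

Emit:
jog_arm --targets "-0.9 1.8 0 0;-1.7 3.6 0 0;-2.5 5.4 0 0;-2.5 5.4 0 0;-2.5 5.4 0 0"

```text
time_s: 12.1
tcp_pos: [654.6, -266.0, 68.9]
tcp_rot: [3.141, 0.007, 2.005]
wrist_force: [2.6, -6.6, -4.0]
finger_gap: 19.6
grip_force: 25.0
```

Emit:
jog_arm --targets "-0.9 1.8 3 0;-1.7 3.6 6 0;-1.7 3.6 8 0;-1.7 3.6 8 0"

```text
time_s: 12.5
tcp_pos: [652.2, -261.0, 76.3]
tcp_rot: [3.142, 0.004, 2.006]
wrist_force: [2.7, -5.6, -2.9]
finger_gap: 19.2
grip_force: 23.4
```

```bash
cat > m8.py <<'E'
from fit import *
import sys
np.set_printoptions(precision=2,suppress=True)
def capfit(cams,t0s=(25,10),out=None):
    S={c:shot(c) for c in cams};st=status.get_state();tcp=st['tcp_pos'];yaw=st['tcp_rot'][2]
    print(st['time_s'],tcp,'yaw',yaw,st['finger_gap'],st['wrist_force'])
    V=[];
    for c in cams:
        o=outline_of('cap',c)
        if not o: print('no',c);continue
        o=min(o,key=lambda r:np.hypot(*(np.array(r['location'])-proj(S[c],tcp+[0,0,10]))))
        m=o['pixels'].astype(float)
        dark=cv2.dilate((S[c]['pixels'].max(2)<60).astype(np.uint8),np.ones((3,3)))
        if c=='wrist': dark[300:]=1
        w=np.where((m==0)&(dark>0),0,1.);print(c,round(o['p'],2),o['location'],m.sum());V.append((S[c],m,w))
    f=lambda p:(Rz(p[4]/100)@Ry(-np.radians(p[3])),np.array(p[:3]))
    def cost(p): R,t=f(p);return sum((w*np.abs(sil(s,CAP,R,t)-m)).sum()/m.sum() for s,m,w in V)+((p[4]/100-yaw)/.1)**2*.02
    best=None
    for t0 in t0s:
        h=15.3-30*(np.sin(np.radians(28))-np.sin(np.radians(t0)))
        x0=np.array([tcp[0]-h*.0,tcp[1],tcp[2]+6,t0,yaw*100]);x0[:2]-=h*np.array([-np.cos(yaw),-np.sin(yaw)])
        for k in(1,-1):
            r=minimize(cost,x0,method='Nelder-Mead',options=dict(initial_simplex=np.vstack([x0]+[x0+k*np.diag([4,4,4,8,3.])[i] for i in range(5)]),maxiter=300,xatol=.05,fatol=1e-4))
            if best is None or r.fun<best.fun: best=r
            x0=r.x
    R,t=f(best.x);print('cap',best.x,'cost',best.fun,'rel tcp',t-tcp)
    return best.x,S
if __name__=='__main__': capfit(sys.argv[1].split(','))
E
python3 m8.py scene,wrist; python3 m8.py scene
```

```text
12.6 [ 652.14 -260.94   76.23] yaw 2.0058689760973953 19.566312262072625 [ 1.8  -4.37 -3.42]
scene 0.79 [148.9, 272.0] 681.0
wrist 0.97 [320.4, 325.9] 5600.0
cap [ 651.88 -257.97   86.14   30.42  202.49] cost 0.7773669917876241 rel tcp [-0.26  2.97  9.91]
12.75 [ 652.12 -260.98   76.25] yaw 2.0058376335293415 19.455264698065715 [ 2.61 -4.91 -3.42]
scene 0.65 [148.1, 272.2] 640.0
cap [ 647.7  -259.09   81.85   23.24  200.31] cost 0.11744114314351853 rel tcp [-4.42  1.89  5.59]
```

Emit:
jog_arm --targets "11 -24 0 0;21 -45 0 0;21 -45 40 0;21 -45 80 0;21 -45 80 0;21 -45 80 0;21 -45 80 0"

```text
time_s: 13.5
tcp_pos: [671.5, -303.3, 154.7]
tcp_rot: [-3.14, -0.002, 2.007]
wrist_force: [-0.0, 0.4, -1.6]
finger_gap: 19.2
grip_force: 23.7
```

```bash
python3 m8.py wrist; python3 m8.py scene,wrist;  python3 m8.py scene,top
```

```text
13.55 [ 671.2  -303.14  154.15] yaw 2.006924909180024 19.73006814359946 [-0.25 -0.68 -1.55]
wrist 0.64 [320.0, 293.7] 9722.0
cap [ 670.82 -299.24  162.44   23.36  200.13] cost 0.016423234534417967 rel tcp [-0.39  3.9   8.29]
13.7 [ 671.52 -303.38  154.41] yaw 2.006928102060784 19.084318934568508 [ 0.15 -1.2  -0.69]
scene 0.69 [101.9, 229.4] 770.0
wrist 0.66 [319.1, 294.3] 9698.0
cap [ 670.55 -299.38  162.64   24.34  198.4 ] cost 0.0756867844127836 rel tcp [-0.97  3.99  8.23]
13.9 [ 672.12 -303.8   155.52] yaw 2.0067735457233966 19.217206795151196 [ 0.06  0.24 -0.7 ]
scene 0.65 [99.8, 229.1] 767.0
top 0.91 [519.9, 184.7] 805.0
cap [ 671.11 -299.4   163.57   26.17  197.89] cost 0.0662128013674156 rel tcp [-1.01  4.4   8.06]
```

```bash
python3 - <<'E'
from h import *
s=shot('scene');np.set_printoptions(precision=1,suppress=True)
l=np.array([.425,-.905]);c=np.array([636.5,-228])
for h in(-50,-70,-90):
    for z in(60,80,100): print(h,z,np.array(proj(s,[*(c+h*l),z])))
st=status.get_state();d=st['tcp_pos'][:2]-c;print(st['time_s'],st['tcp_pos'],d@l,d@[l[1],-l[0]])
E
```

```text
-50 60 [213. 275.]
-50 80 [211.7 264.5]
-50 100 [210.4 253.7]
-70 60 [226.3 272.7]
-70 80 [225.2 262.3]
-70 100 [224.1 251.5]
-90 60 [239.4 270.5]
-90 80 [238.5 260.1]
-90 100 [237.7 249.3]
14.05 [ 672.3 -303.9  155.9] 83.94473623594399 -0.11324474069696322
```

Emit:
jog_arm --targets "0 0 20 0;0 0 35 0;-14 30 35 0;-30 65 35 0;-42 90 35 0;-49 104 35 0;-49 104 20 0;-49 104 5 0;-49 104 -10 0;-49 104 -10 0"

```text
time_s: 15.05
tcp_pos: [621.8, -199.2, 144.0]
tcp_rot: [-3.139, -0.003, 2.007]
wrist_force: [0.1, 1.1, -1.6]
finger_gap: 19.6
grip_force: 23.7
```

Emit:
jog_arm --targets "0 0 0 0;0 0 0 0;0 0 -2 0;0 0 -4 0;0 0 -4 0;0 0 -4 0"

```text
time_s: 15.65
tcp_pos: [623.3, -200.0, 142.1]
tcp_rot: [-3.142, 0.0, 2.007]
wrist_force: [-0.7, 0.6, -1.3]
finger_gap: 19.6
grip_force: 23.7
```

Emit:
jog_arm --targets "0 0 -2 0;0 0 -4 0;0 0 -6 0;0 0 -6 0;0 0 -6 0"

```text
time_s: 16.15
tcp_pos: [624.0, -200.5, 136.9]
tcp_rot: [3.141, 0.002, 2.007]
wrist_force: [-0.5, -0.9, 4.9]
finger_gap: 19.5
grip_force: 24.4
```

Emit:
jog_arm --targets "-0.8 1.6 -2 0;-1.5 3.2 -4 0;-1.5 3.2 -5 0;-1.5 3.2 -5 0"

```text
time_s: 16.55
tcp_pos: [623.6, -197.7, 133.6]
tcp_rot: [3.139, 0.004, 2.007]
wrist_force: [-0.7, 0.2, 10.6]
finger_gap: 19.4
grip_force: 25.8
```

```bash
python3 m8.py scene,wrist; python3 m8.py wrist
```

```text
16.65 [ 623.61 -197.75  133.55] yaw 2.006750288050992 19.39506660917169 [-0.81  0.7  10.62]
scene 0.8 [189.5, 231.6] 752.0
wrist 0.95 [320.6, 300.2] 9556.0
cap [ 624.21 -197.58  141.15   18.17  200.25] cost 0.12699105772031608 rel tcp [0.61 0.16 7.6 ]
16.8 [ 623.6  -197.72  133.53] yaw 2.0067558918138824 19.40239367392861 [-0.71  0.61 11.  ]
wrist 0.62 [318.1, 299.2] 9638.0
cap [ 623.87 -196.55  148.03    9.79  200.51] cost 0.017943685206263466 rel tcp [ 0.27  1.17 14.49]
```

Emit:
jog_arm --targets "-0.8 1.6 -2 0;-1.7 3.6 -4 0;-1.7 3.6 -4 0;-1.7 3.6 -4 0"

```text
time_s: 17.25
tcp_pos: [621.8, -193.6, 129.3]
tcp_rot: [3.138, 0.003, 2.007]
wrist_force: [-0.4, 0.5, 10.9]
finger_gap: 19.3
grip_force: 26.8
```

```bash
python3 m8.py scene,wrist; python3 m8.py scene
```

```text
17.35 [ 621.81 -193.6   129.31] yaw 2.007058384065023 19.62994309029825 [-0.64  0.67  9.39]
scene 0.93 [186.3, 230.8] 755.0
no wrist
cap [ 623.88 -198.35  138.09   10.96  201.27] cost 0.08951739592423266 rel tcp [ 2.07 -4.74  8.78]
17.5 [ 621.83 -193.59  129.29] yaw 2.0070666347410495 19.503145480379057 [-0.18  1.6  11.82]
scene 0.86 [187.2, 232.0] 710.0
cap [ 623.19 -197.65  138.87   11.66  201.19] cost 0.11743375288222457 rel tcp [ 1.36 -4.06  9.58]
```

Emit:
jog_arm --targets "-0.8 1.6 -2 0;-1.7 3.6 -4 0;-2 4 -5 0;-2 4 -5 0"

```text
time_s: 17.95
tcp_pos: [619.7, -189.2, 124.1]
tcp_rot: [3.138, 0.002, 2.007]
wrist_force: [0.4, 1.6, 9.8]
finger_gap: 19.1
grip_force: 28.0
```

```bash
python3 m8.py scene,wrist; python3 m8.py scene
```

```text
18.05 [ 619.69 -189.21  124.09] yaw 2.0072504024688795 19.315554047540967 [0.05 1.14 9.42]
scene 0.93 [188.0, 236.4] 751.0
wrist 0.69 [321.3, 322.4] 8216.0
cap [ 624.33 -198.29  134.56    1.4   202.88] cost 0.1411255421367714 rel tcp [ 4.64 -9.08 10.48]
18.2 [ 619.68 -189.23  124.06] yaw 2.007246380667021 19.35077050867729 [-0.19  1.21 10.12]
scene 0.56 [187.8, 234.2] 743.0
cap [ 622.5  -198.79  132.71    0.7   200.91] cost 0.08290316383128701 rel tcp [ 2.82 -9.57  8.65]
```

Emit:
jog_arm --targets "0 0 10 0;0 0 30 0;0 0 60 0;0 0 90 0;-10 35 90 0.1;-20 80 90 0.25;-35 125 90 0.4;-48 170 90 0.55;-60 215 90 0.7;-72 260 90 0.85" --grip_force 35

```text
time_s: 19.25
tcp_pos: [544.8, 72.6, 211.9]
tcp_rot: [3.142, -0.001, 2.863]
wrist_force: [0.8, 0.2, -1.0]
finger_gap: 19.1
grip_force: 34.5
```

```bash
python3 m8.py scene,wrist;python3 m8.py wrist
```

```text
19.35 [543.44  75.99 211.93] yaw 2.865626341225354 19.16210104204346 [ 0.77 -0.55 -1.04]
scene 0.95 [395.8, 169.1] 1045.0
wrist 0.95 [320.9, 322.1] 8087.0
cap [554.6   69.8  221.74  -0.47 286.33] cost 0.25115234138673825 rel tcp [11.16 -6.19  9.82]
19.5 [545.89  70.9  211.9 ] yaw 2.8566993552452873 19.010299222357055 [-0.36 -0.33 -0.23]
wrist 0.71 [321.8, 320.6] 8234.0
cap [554.71  70.76 224.77  -0.08 285.3 ] cost 0.004803761750612019 rel tcp [ 8.82 -0.14 12.87]
```

Emit:
jog_arm --targets "-10 35 0 0.1;-20 75 -20 0.2;-34 111.7 -50 0.2;-34 111.7 -80 0.2;-34 111.7 -100 0.2;-34 111.7 -100 0.2;-34 111.7 -100 0.2;-34 111.7 -100 0.2"

```text
time_s: 20.35
tcp_pos: [513.7, 181.9, 113.3]
tcp_rot: [3.141, 0.002, 3.055]
wrist_force: [-0.3, -0.4, -1.3]
finger_gap: 18.6
grip_force: 34.7
```

```bash
cat > m9.py <<'E'
from m8 import *
x,S=capfit(['scene'],(3,));x,S=capfit(['scene','wrist'],(3,))
from fit import *
im=S['wrist']
T=shot('top')
fd=lambda p:(Rz(p[2]/100),np.array([p[0],p[1],0]))
for c,s in(('wrist',im),('scene',S['scene']),('top',T)):
    o=outline_of('dock',c)
    if o:
        m=o[0]['pixels'].astype(float);print(c,o[0]['p'],m.sum())
        dark=cv2.dilate((s['pixels'].max(2)<60).astype(np.uint8),np.ones((3,3)));w=1.-((m==0)&(dark>0))
        cm=outline_of('cap',c)
        if cm: w*=1-cv2.dilate(cm[0]['pixels'].astype(np.uint8),np.ones((5,5)))
        if c=='wrist': w[300:]=0
        cost=lambda p:(w*np.abs(sil(s,DOCK,*fd(p))-m)).sum()/m.sum()
        x0=np.array([613.5,174,-8.5])
        r=minimize(cost,x0,method='Nelder-Mead',options=dict(initial_simplex=np.vstack([x0]+[x0+np.diag([4,4,3.])[i] for i in range(3)])))
        print('dock',c,r.x,r.fun)
cv2.imwrite('pics/w8.png',im['pixels'][:,:,::-1])
E
python3 m9.py
```

```text
20.4 [513.65 182.09 113.46] yaw 3.055264954409952 19.424147105154834 [-0.05  0.52 -0.29]
scene 0.91 [464.2, 225.6] 862.0
cap [516.15 182.24 117.03  -3.72 306.12] cost 0.0550723203895889 rel tcp [2.49 0.15 3.57]
20.55 [513.   182.39 113.05] yaw 3.0561413943288387 19.35309284734836 [ 0.39  0.24 -0.86]
scene 0.58 [464.3, 226.1] 829.0
wrist 0.75 [320.3, 321.7] 8209.0
cap [523.59 182.41 123.4   -0.07 306.58] cost 0.12220266481410932 rel tcp [10.59  0.02 10.35]
wrist 0.56 8105.0
dock wrist [699.07 128.06 -47.03] 0.0
scene 0.76 5126.0
dock scene [613.76 174.25  -8.28] 0.02077681638398629
top 0.73 4501.0
dock top [612.52 175.49  -8.43] 0.03884191312605913
```

View pics/w8.png

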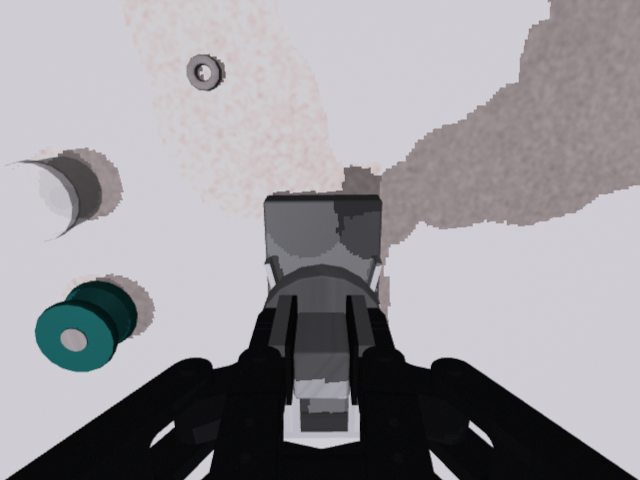

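Emit:
jog_arm --targets "0 0 -20 0;0 0 -45 0;0 0 -65 0;0 0 -80 0;0 0 -90 0;0 0 -95 0;0 0 -95 0;0 0 -95 0"

```text
time_s: 21.8
tcp_pos: [512.7, 182.7, 17.6]
tcp_rot: [3.141, 0.001, 3.057]
wrist_force: [-1.2, 0.3, -0.8]
finger_gap: 18.7
grip_force: 34.7
```

Emit:
jog_arm --targets "0 0 -2 0;0 0 -4 0;0 0 -4 0;0 0 -4 0"

```text
time_s: 22.2
tcp_pos: [512.1, 182.6, 13.1]
tcp_rot: [3.142, 0.0, 3.057]
wrist_force: [0.1, -1.0, -0.4]
finger_gap: 19.0
grip_force: 34.7
```

Emit:
jog_arm --targets "0 0 -1.5 0;0 0 -3 0;0 0 -3 0;0 0 -3 0"

```text
time_s: 22.6
tcp_pos: [512.0, 182.5, 9.9]
tcp_rot: [-3.142, -0.0, 3.057]
wrist_force: [0.5, -0.9, -1.7]
finger_gap: 19.0
grip_force: 34.8
```

Emit:
jog_arm --targets "0 0 -1.5 0;0 0 -3 0;0 0 -3 0;0 0 -3 0"

```text
time_s: 23.0
tcp_pos: [511.3, 182.6, 8.5]
tcp_rot: [-3.142, -0.001, 3.057]
wrist_force: [-7.3, -0.9, 15.3]
finger_gap: 19.1
grip_force: 37.4
```

Emit:
jog_arm --targets "0 0 1 0;0 0 1.5 0;0 0 1.5 0;0 0 1.5 0"

```text
time_s: 23.4
tcp_pos: [512.1, 182.6, 8.7]
tcp_rot: [3.141, 0.0, 3.057]
wrist_force: [-1.7, 0.0, 4.1]
finger_gap: 19.0
grip_force: 35.9
```

Emit:
jog_arm --targets "0 0 0 0;0 0 0 0;0 0 0 0;0 0 0 0;0 0 0 0;0 0 20 0;0 0 45 0;0 0 70 0;0 0 90 0;0 0 90 0" --fingers -1

```text
time_s: 24.4
tcp_pos: [514.4, 183.1, 101.3]
tcp_rot: [3.14, 0.005, 3.057]
wrist_force: [-0.5, -0.3, -0.3]
finger_gap: 85.1
grip_force: 0.0
```

```bash
cat > m10.py <<'E'
from fit import *
import sys
np.set_printoptions(precision=2,suppress=True)
cams=sys.argv[1].split(',');S={c:shot(c) for c in cams};st=status.get_state()
print(st['time_s'],st['tcp_pos'],st['tcp_rot'],st['finger_gap'],st['wrist_force'])
V=[]
for c in cams:
    o=outline_of('cap',c)
    if not o: print('no',c);continue
    m=o[0]['pixels'].astype(float);print(c,round(o[0]['p'],2),o[0]['location'],m.sum())
    dark=cv2.dilate((S[c]['pixels'].max(2)<60).astype(np.uint8),np.ones((3,3)));V.append((S[c],m,1.-((m==0)&(dark>0))))
f=lambda p:(Rz(p[2]/100)@Ry(np.radians(p[3])),np.array([p[0],p[1],20+p[4]]))
cost=lambda p:sum((w*np.abs(sil(s,CAP,*f(p))-m)).sum()/m.sum() for s,m,w in V)+.002*p[4]**2+.0005*p[3]**2
b=None
for a in(-8,15):
    x0=np.array([float(sys.argv[2]),float(sys.argv[3]),a,0,0.])
    r=minimize(cost,x0,method='Nelder-Mead',options=dict(initial_simplex=np.vstack([x0]+[x0+np.diag([5,5,10,4,3.])[i] for i in range(5)]),maxiter=300))
    if b is None or r.fun<b.fun:b=r
R=Rz(-.084);d=R.T@(np.array([b.x[0],b.x[1],0])-[563.5,178.9,0])
print('cap x,y,yaw%,tilt,dz',b.x,b.fun,'in mouth frame',d[:2])
E
python3 m10.py scene,top,wrist 523 182;python3 m10.py scene,top 523 182
```

```text
24.55 [511.54 182.42  97.75] [-3.14 -0.    3.06] 85.36680592026308 [-1.33  0.53  0.48]
scene 0.88 [452.3, 278.4] 776.0
top 0.7 [199.9, 321.8] 179.0
wrist 0.92 [320.5, 248.6] 5147.0
cap x,y,yaw%,tilt,dz [521.8  183.39  -1.41  -0.01  -0.87] 0.23351801037317485 in mouth frame [-41.93   0.98]
24.8 [511.44 182.4   97.57] [-3.14 -0.    3.06] 85.31657237229274 [ 0.14 -0.01 -0.27]
scene 0.66 [449.7, 278.1] 832.0
top 0.64 [200.4, 321.5] 176.0
cap x,y,yaw%,tilt,dz [522.33 181.85  -4.8    1.02  -1.1 ] 0.1999167385806043 in mouth frame [-41.28  -0.51]
```

Emit:
jog_arm --targets "0 0 0 -0.15;0 0 0 -0.3;-5 1 0 -0.45;-10 2 0 -0.6;-15 2 0 -0.75;-21.6 2.7 0 -0.9;-21.6 2.7 0 -1.05;-21.6 2.7 0 -1.2;-21.6 2.7 0 -1.35;-21.6 2.7 0 -1.5" --fingers 1

```text
time_s: 25.9
tcp_pos: [490.4, 185.2, 98.3]
tcp_rot: [-3.141, 0.0, 1.551]
wrist_force: [0.5, -0.5, -0.1]
finger_gap: -0.1
grip_force: 0.0
```

Emit:
jog_arm --targets "0 0 -15 -0.07;0 0 -40 -0.07;0 0 -60 -0.07;0 0 -75 -0.07;0 0 -84 -0.07;0 0 -84 -0.07;0 0 -84 -0.07;0 0 -84 -0.07"

```text
time_s: 26.7
tcp_pos: [491.3, 185.4, 15.3]
tcp_rot: [3.14, -0.0, 1.487]
wrist_force: [0.5, 0.0, -0.3]
finger_gap: 0.3
grip_force: 0.0
```

Emit:
jog_arm --targets "4 -0.3 0 0;8 -0.7 0 0;13 -1.1 0 0;18 -1.5 0 0;23 -1.9 0 0;28 -2.4 0 0;33 -2.8 0 0;38 -3.2 0 0;43 -3.6 0 0;43 -3.6 0 0"

```text
time_s: 27.7
tcp_pos: [534.7, 181.6, 14.6]
tcp_rot: [3.14, -0.0, 1.487]
wrist_force: [-0.6, 0.7, 0.8]
finger_gap: -0.3
grip_force: 0.0
```

```bash
python3 m10.py scene 560 179; python3 m10.py scene,top 560 179
```

```text
27.75 [534.11 181.57  14.49] [ 3.14 -0.    1.49] -0.05002651133625741 [ 0.68  0.72 -0.37]
scene 0.93 [452.6, 289.4] 672.0
cap x,y,yaw%,tilt,dz [558.54 180.87  -1.58  -2.63  -0.03] 0.27738142003606203 in mouth frame [-5.11  1.55]
27.9 [533.36 181.63  14.46] [-3.14  0.    1.49] -0.18732161602279218 [0.3  0.65 0.4 ]
scene 0.78 [450.9, 292.7] 749.0
top 0.65 [205.6, 285.2] 346.0
cap x,y,yaw%,tilt,dz [558.86 180.33  19.74   0.08  -0.05] 0.3740104964193757 in mouth frame [-4.75  1.04]
```

Emit:
jog_arm --targets "4 -0.3 0 0;8 -0.7 0 0;12 -1 0 0;16 -1.3 0 0;20 -1.7 0 0;24 -2 0 0;27 -2.3 0 0;27 -2.3 0 0;27 -2.3 0 0"

```text
time_s: 28.9
tcp_pos: [560.6, 179.3, 14.5]
tcp_rot: [3.141, -0.0, 1.487]
wrist_force: [0.5, 0.4, 1.2]
finger_gap: -0.3
grip_force: 0.0
```

Emit:
jog_arm --targets "2 -0.2 0 0;4 -0.3 0 0;4 -0.3 0 0;4 -0.3 0 0"

```text
time_s: 29.3
tcp_pos: [564.7, 179.0, 14.6]
tcp_rot: [3.141, 0.0, 1.487]
wrist_force: [-0.0, 0.7, -0.1]
finger_gap: -0.2
grip_force: 0.0
```

Emit:
jog_arm --targets "2 -0.2 0 0;4 -0.3 0 0;4 -0.3 0 0;4 -0.3 0 0"

```text
time_s: 29.7
tcp_pos: [568.7, 178.8, 14.5]
tcp_rot: [3.141, -0.0, 1.487]
wrist_force: [0.3, -0.5, -0.8]
finger_gap: -0.3
grip_force: 0.0
```

Emit:
jog_arm --targets "2 -0.2 0 0;4 -0.3 0 0;4 -0.3 0 0;4 -0.3 0 0"

```text
time_s: 30.1
tcp_pos: [572.7, 178.5, 14.5]
tcp_rot: [3.141, -0.0, 1.487]
wrist_force: [0.9, -0.3, -0.6]
finger_gap: -0.1
grip_force: 0.0
```

Emit:
jog_arm --targets "2 -0.2 0 0;4 -0.3 0 0;4 -0.3 0 0;4 -0.3 0 0"

```text
time_s: 30.5
tcp_pos: [576.3, 178.2, 14.4]
tcp_rot: [-3.141, -0.0, 1.487]
wrist_force: [-2.5, 1.4, 0.6]
finger_gap: -0.2
grip_force: 0.8
```

Emit:
jog_arm --targets "1 -0.1 0 0;2 -0.2 0 0;2 -0.2 0 0;2 -0.2 0 0"

```text
time_s: 30.9
tcp_pos: [578.2, 178.0, 14.5]
tcp_rot: [-3.141, -0.0, 1.487]
wrist_force: [-3.9, 1.3, 2.2]
finger_gap: -0.4
grip_force: 1.8
```

Emit:
jog_arm --targets "-1 0.1 0 0;-3 0.2 0 0;-6 0.5 0 0;-10 0.8 0 0;-18 1.5 0 0;-18 1.5 0 0"

```text
time_s: 31.5
tcp_pos: [559.0, 179.5, 14.4]
tcp_rot: [-3.14, 0.0, 1.487]
wrist_force: [0.2, -0.6, 0.2]
finger_gap: 0.4
grip_force: 0.0
```

Emit:
jog_arm --targets "0 0 10 0;0 0 30 0;0 0 60 0;-30 3 90 0;-60 5 110 0;-100 8 120 0;-120 8 120 0;-120 8 120 0;-120 8 120 0"

```text
time_s: 32.4
tcp_pos: [441.7, 187.7, 135.5]
tcp_rot: [3.139, -0.001, 1.487]
wrist_force: [0.1, -0.1, 0.2]
finger_gap: -0.2
grip_force: 0.0
```

```bash
python3 m10.py scene,top 600 176; python3 m10.py scene 600 176
```

```text
32.5 [442.17 187.55 134.91] [ 3.14 -0.    1.49] 0.18224104466144458 [ 0.21 -0.5  -0.03]
scene 0.84 [451.4, 309.6] 725.0
top 0.94 [201.6, 264.1] 641.0
cap x,y,yaw%,tilt,dz [597.76 177.51  -0.81  -0.53  -0.36] 0.6921110323024616 in mouth frame [34.26  1.49]
32.65 [441.42 187.35 134.3 ] [-3.14  0.    1.49] -0.08945542914315323 [-0.62  0.35 -0.6 ]
scene 0.87 [449.5, 310.1] 760.0
cap x,y,yaw%,tilt,dz [599.15 175.89 -10.93  -0.7   -0.13] 0.30659725614534905 in mouth frame [35.78 -0.01]
```

```bash
python3 -c "
from cell import ticket
print(ticket.close_job())"
```

```text
the job is handed in; nothing more can be done
None
```

I handed the job in with the cap released in the dock channel, about 35 mm past the mouth. It fits as flat to within about a degree, and the push against the stop peaked at about 4 N; the judge's result wasn't shown.

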